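Fit the pocket cover of a key-cutting machine

ROBOT

A 6-joint arm with a two-finger parallel gripper is mounted at the origin on the work surface. World frame = base frame: x ahead of the robot, y to its left, z up, the work surface at z = 0. Lengths are in mm, angles in rad, forces in N, time in s.
With the tool pointing down it reaches from about 350 to 875 mm from the base axis. Payload 4.2 kg.
Tool frame: the origin (TCP) lies midway between the tips of the shut fingers; the grasp point (between the pads) lies 19 mm behind it (arm.tcp_to_grasp is the distance from the TCP to the grasp point, in mm); z points along the fingers, y is the line along which they close (so a half turn about z gives the same grasp; the last joint's range is limited). The gripper opens to 85 mm and grips with 20 to 120 N. Pads are 22 mm wide; open, the fingers measure 114 mm over their backs; the gripper's body (76 mm by 85 mm) begins 54 mm behind the grasp point. The pads swing forward as they close: fully open they stand 13 mm farther back than shut.
Start: joints at [-0.911, 0.385, 0.008, 0, -1.194, -0.259], TCP at [243.86, -575.44, 231.312] pointing down, gripper open.
Joint ranges: [-3.14, 3.14], [-1.21, 2.06], [-1.07, 1.41], [-3.16, 2.05], [-2.99, -0.16], [-3.1, 3.1]. Speed limits (rad/s): [2.79, 2.79, 3.14, 3.14, 3.14, 3.14].

INTERFACE

Orientations are given as a unit quaternion [x, y, z, w].
In Python, from bench import arm, get_image gives the robot as it stands.
- The arm moves only by the tool drive_tool, never from a script. Its argument "deltas" is a list of rows, each a list of 2 entries, a list of its own where there are three numbers: the shift along the tool's x, y, z in cm, then the turn, a rotation vector about the tool's x, y, z in degrees. In form: [[[x, y, z], [ax, ay, az]], ...]. A call has 1 to 12 rows; each row shifts and turns the commanded pose from where the row before left it, along the tool's axes as they then stand; what a row does not reach is not made up. A row lasts 1/10 s, in which the tool goes at most 50 mm and 8.59 degrees, less where a joint would pass 70% of its speed; a pose out of reach is approached as far as the arm can. A call with a gripper value outside its range is refused whole. "claw" is the finger opening in cm, from 0 to 8.54, set as the call begins (left out, the last holds). The fingers move at their own pace and stop on an object; the grip force is fixed at half the most. Time passes only in rows, so rows that do not move let the fingers close. It gives the time, the measured TCP pose, the force, the opening and the grip force at its end, in the units of the state.
- arm.read_state(): the state, without advancing time (a new reading comes with each control period).
- get_image(name): name is "scene" or "side" or "wrist"; returns a dict with "img" (384x512x3 uint8, red, green, blue), "fx", "fy", "cx", "cy" (pixels), "eye" and "orientation" of the camera in the world; the wrist camera has in their place "mount" (4x4, takes a point from camera to tool coordinates, whose origin is the TCP and whose axes are the flange's). Camera axes: x right, y down, z forward; pixel columns grow to the right and rows downward; lengths in mm; the calibration is good to about 2 mm. A picture is of the moment at which its call begins: read the wrist's pose just before it. There is no depth.
- arm.job_done(): hands the job in; it is judged then, once.
The state is a dict: "clock": time; "joints": joint angles; "joint_vel": joint speeds; "joint_efforts": joint torques, N m; "position": TCP position; "ee_rot": TCP orientation; "contact_force": force on the tool from outside, world axes, zero at the start; "wrist_torque": the same for the moment, N m; "gripper_width": finger opening in mm; "grasp_force": force on a finger pad.
Only numpy, scipy, OpenCV 4.12 (cv2) and the standard library are available. Lean on these libraries where they do the work, as an engineer would, in place of code of your own. Each camera call takes 0.05 s, during which the arm holds its last target. There are 200 camera calls.

TASK

Lift the rectangular cover up and off its hook and bring it to the key machine. Set it gently over the pocket in the machine's bed and work it sideways by its handle until it drops into the pocket, let go of it, then press it down from above, without ramming it, until it sits level and flush with the bed. Leave the round cover hanging on its hook and the other things on the bench where they are.

Things in the scene. Friction and masses are not known exactly. Their poses are not given: they have to be found in the camera images.
- cover: Rectangular cover, bare aluminium, about 0.35 kg: a plate 116 mm (x) by 76 mm (y), 10 mm thick, with a bow handle on top. Origin: centre of the plate's underside, z up. Same after a half turn about z. Hangs freely and nearly level, may swing a little when touched.
- cover_handle (a point): Middle of the top face of the cover's handle, 68 mm above the cover's underside. The handle is an upright flat frame at the plate's middle, 40 mm wide along the cover's y, 10 mm thick along x. Under its solid top bar (18 mm high) is a window 20 mm wide, 40 mm high, down to the plate; the hook's wire passes through it along x and carries the bar.
- round_cover: Round aluminium cover, 90 mm diameter, 10 mm thick, with the same handle, hanging on the other, identical hook stand; it belongs to another machine. Origin: centre of its underside.
- stand_a: Fixed hook stand that carries the rectangular cover (left or right of the other stand). Origin: on the bench below the hanging point. Its level wire, 7 mm thick, centre 140 mm high, runs from a post at the stand's x = +115 mm to a free end at x = -27 mm. The cover hangs with its axes along the stand's, up to 15 mm along x from the origin. Foot 90 x 90 x 12 mm at the post.
- stand_a_tip (a point): Highest point of the hook's upturned free end, 11.5 mm above the wire's centre. The cover comes off when raised 10 to 30 mm (about 20) and then drawn along the stand's -x; raised more, its plate meets the wire from below, so draw it at least 95 mm from the hanging point, plate clear of the tip, before raising it further.
- machine: Fixed key-cutting machine, grey casting. Origin: on the bench below the middle of its bed's range; x, y along its level edges. Cutter head, 173 mm tall, fills y = -160 to -250 mm. Aluminium bed on top: 170 mm (x) by 150 mm (y), top 60 mm above the bench, with a pocket in its middle. The bed stands locked up to 10 mm to either side along the machine's y; where is not reported: see or feel it.
- machine_mid (a point): Point at the bed's top, 60 mm above the machine's origin. The pocket is 121 mm (x) by 81 mm (y), 10 mm deep, 2.5 mm of play round the cover; its centre is at this x, but up to 10 mm off in y with the bed. Set down too far to one side, the cover keeps one edge up on the bed and tips in at the other; pushed low on its handle towards the pocket it drops in and stops at the wall.
- machine_floor (a point): Point 10 mm under point machine_mid, at the pocket's floor level. Two rubber seats cross the floor 48 mm either side along x (14 x 70 mm), tops 4 mm above it: the cover first rests on them, 4 mm proud. Each yields to about 10 N of pressing (the cover's weight is not enough) and stays down. Pressed home, the plate lies on the floor, flush with the bed, its origin at this height.
- padlock: Bystander: brass padlock lying flat, 98 x 50 x 20 mm. Origin: on its underside.
- screwdriver: Bystander: screwdriver lying on the bench, 170 mm. Origin: on its underside.
- brush: Bystander: hand brush lying on the bench, 180 mm. Origin: on its underside.
- key_a: Bystander: loose brass key blank, 57 x 26 x 4 mm. Origin: on its underside.
- key_b: Bystander: a second loose brass key blank, 57 x 26 x 4 mm. Origin: on its underside.
- jar: Bystander: glass jar, 70 mm diameter, 100 mm tall. Origin: on its underside.
- oil: Bystander: white oil bottle, 44 mm diameter, 120 mm tall. Origin: on its underside.
There are look-alikes about, which are no part of the job. What is shaped like the cover but red is not meant. What is shaped like the stand_a but purple is not meant.

How it is judged (in metres and radians):
On the way, in this order (a step that is already met when the one before it is completed fails the run):
1. the rectangular cover is off its hook: more than 60 mm to the side of its hanging point and held clear in the air (horizontal distance between cover and stand_a above 0.06 m and height (world z) of cover above 0.066 m and contact force between cover and stand_a below 0.1 N and contact force between the fingers and cover above 1 N), for 0.1 s.
2. the cover lies in the pocket, not yet pressed home (underside 1.5 to 6 mm above the floor), and the fingers do not touch it (x of cover in the frame of machine between -0.008 and 0.008 m and y of cover in the frame of machine between -0.02 and 0.02 m and z of cover in the frame of machine between 0.0515 and 0.056 m and angle between cover's own z axis and vertical below 0.06 rad and contact force between the fingers and cover below 0.1 N), for 0.2 s.
At the end, for the whole second after the job is handed in: The rectangular cover lies at rest in the machine's pocket, its top flush with the bed within 1.3 mm (measured at its middle) and level within 0.018 rad (1 degree); the round cover still hangs within 40 mm of where it was, and every other loose thing is within 40 mm of where it was (x of cover in the frame of machine between -0.008 and 0.008 m and y of cover in the frame of machine between -0.02 and 0.02 m and z of cover in the frame of machine between 0.048 and 0.0513 m and angle between cover's own z axis and vertical below 0.018 rad and linear speed of cover below 0.01 m/s and distance of each of round_cover, padlock, screwdriver, brush, key_a, key_b, jar, oil from where it was at the start of the episode below 0.04 m); the robot touches nothing.
It fails at once if the cover is rammed against the machine with more than 70 N (contact force between cover and machine above 70 N).
It fails at once if the round cover is knocked off or moved by more than 60 mm (distance of round_cover from where it was at the start of the episode above 0.06 m).
It also fails if it takes over 64 s, if anything falls off the work surface, if the arm or the gripper's body presses on something with over 40 N, if the wrist force passes 120 N, or if a joint passes its speed limit or range.

## Working session

There is one attempt and no reset: what is moved stays moved. The work goes in short steps, Python scripts to look and compute and a tool call to move; the robot and the scene stay as the last step left them, time stands still between calls to the robot, and variables do not carry over. Pictures are saved under pics/ and viewed, at most 10 in all, crops included, and the job is handed in when it is done.

Besides the shell and the picture viewer there is one more tool, called after "Request:" as name(argument=value, ...), one argument or row to a line, values as JSON. drive_tool: Moves the arm, as the interface text tells. Its arguments: {"type":"object","properties":{"deltas":{"type":"array"},"claw":{"type":"number"}},"required":["deltas"]}

```bash
ls; mkdir -p pics; cat > h.py <<'E'
import numpy as np, cv2, json
from scipy.spatial.transform import Rotation as R
from bench import arm, get_image
def grab(n,tag):
    s=arm.read_state(); d=get_image(n); cv2.imwrite(f'pics/{tag}.png',d['img'][:,:,::-1])
    if n=='wrist':
        T=np.eye(4);T[:3,:3]=R.from_quat(s['ee_rot']).as_matrix();T[:3,3]=s['position'];M=T@np.array(d['mount'])
    else:
        M=np.eye(4);M[:3,:3]=R.from_quat(d['orientation']).as_matrix();M[:3,3]=d['eye']
    np.savez(f'pics/{tag}.npz',M=M,k=[d['fx'],d['fy'],d['cx'],d['cy']])
def cam(tag):
    z=np.load(f'pics/{tag}.npz');return z['M'],z['k']
def ray(tag,u,v):
    M,k=cam(tag);return M[:3,3],M[:3,:3]@np.array([(u-k[2])/k[0],(v-k[3])/k[1],1])
def onz(tag,u,v,z):
    o,d=ray(tag,u,v);return o+d*(z-o[2])/d[2]
def proj(tag,p):
    M,k=cam(tag);q=M[:3,:3].T@(np.array(p)-M[:3,3]);return np.array([k[0]*q[0]/q[2]+k[2],k[1]*q[1]/q[2]+k[3]])
E
python3 - <<'E'
from h import *
for n in('scene','side'):
    grab(n,n+'0');print(n,cam(n+'0')[0].round(2).tolist(),cam(n+'0')[1])
a=[cv2.imread(f'pics/{n}0.png') for n in('scene','side')]
cv2.imwrite('pics/v0.png',cv2.resize(a[0],(800,600),interpolation=cv2.INTER_CUBIC));cv2.imwrite('pics/v1.png',cv2.resize(a[1],(800,600),interpolation=cv2.INTER_CUBIC))
print(arm.read_state())
E
```

```text
pics
scene [[-0.11, 0.66, -0.75, 1202.85], [0.99, 0.07, -0.08, 189.25], [-0.0, -0.75, -0.66, 759.89], [0.0, 0.0, 0.0, 1.0]] [363.80709911 363.80709911 260.20090235 195.0560125 ]
side [[-0.82, -0.29, 0.5, -67.89], [-0.58, 0.43, -0.69, 870.02], [-0.01, -0.85, -0.52, 699.22], [0.0, 0.0, 0.0, 1.0]] [384.5838675  384.5838675  252.31730375 194.79458166]
{'clock': 0.1, 'joints': array([-9.11358997e-01,  3.85464464e-01,  6.76670853e-03, -4.41728540e-04,
       -1.19399208e+00, -2.58604871e-01]), 'joint_vel': array([0.00052234, 0.00013965, 0.00291554, 0.00166878, 0.00042547,
       0.00041576]), 'joint_efforts': array([-7.29687508e-04, -3.93318021e+01,  1.88928044e+01,  4.19795126e+00,
       -2.62147470e-03,  2.90579763e-06]), 'position': array([ 243.68380981, -574.97309586,  230.34079406]), 'ee_rot': array([-1.98997321e-01,  9.79999555e-01,  9.39712260e-04, -2.35437364e-04]), 'contact_force': array([ 0.28536296,  0.35240674, -0.02126198]), 'wrist_torque': array([ 0.05887843,  0.02512192, -0.03645439]), 'grasp_force': 0.0, 'gripper_width': 85.32204165122594}
```

View pics/v0.png

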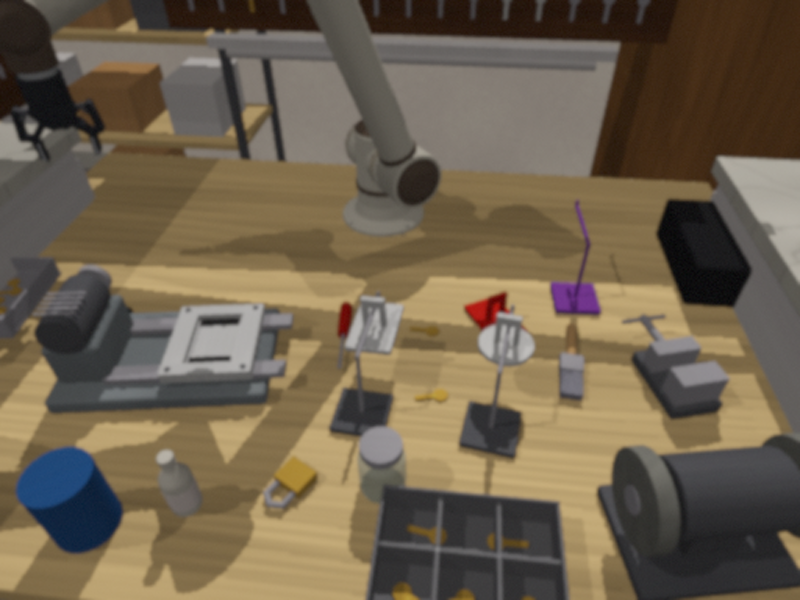

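View pics/v1.png

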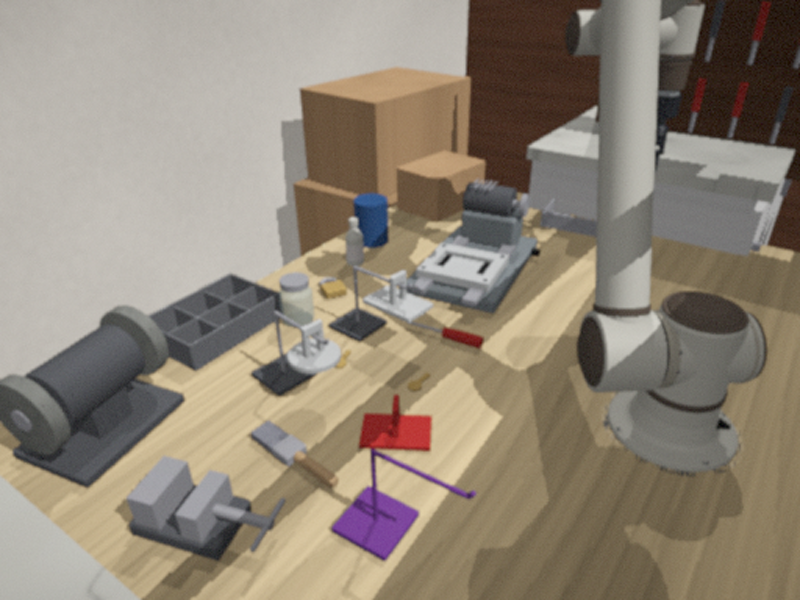

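Scene view: the grey rectangular cover is at about (375,325) and the round one at (507,335). The red look-alike is at (488,310), the purple stand at (577,260) and the machine's bed at (215,340), all in the 800-px frame. The rectangular grey cover on the dark stand fits the description. Next is an enlarged crop to confirm it and get pixels.

```bash
python3 - <<'E'
from h import *
a=cv2.imread('pics/scene0.png');b=cv2.imread('pics/side0.png')
f=lambda im,x,y,w,h,W,H:cv2.resize(im[y:y+h,x:x+w],(W,H),interpolation=cv2.INTER_CUBIC)
# scene crop x 200..265,y180..285 ; side crop x 205..285 y160..225 ; machine scene 95..195 x 180..260 ; machine side 255..345,130..200
o=np.zeros((600,800,3),np.uint8)
o[:300,:400]=f(a,190,180,80,60,400,300);o[:300,400:]=f(b,205,160,80,60,400,300)
o[300:,:400]=f(a,95,182,80,60,400,300);o[300:,400:]=f(b,260,145,80,60,400,300)
cv2.imwrite('pics/v2.png',o)
E
```

```text
(no output)
```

View pics/v2.png

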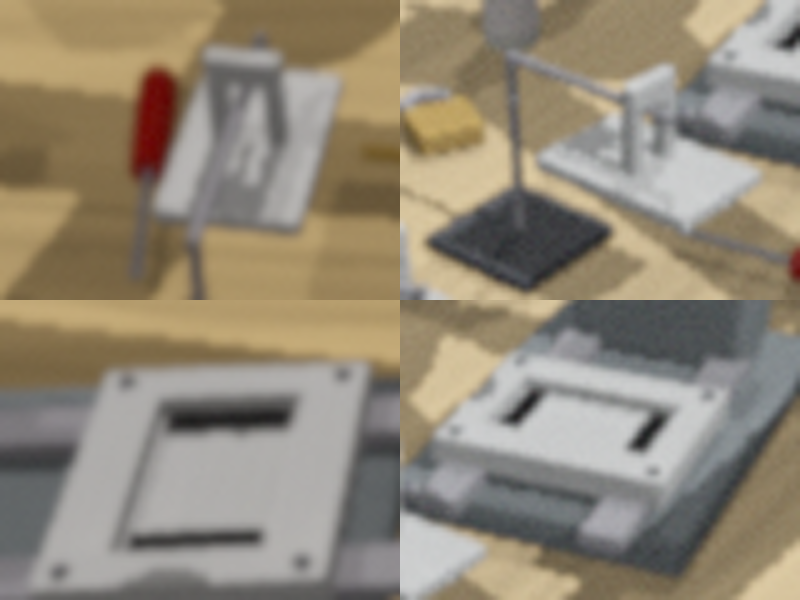

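The crop confirms it: a grey rectangular plate with a bow handle on a dark stand, with the screwdriver beside it. The post is on the far (+x) side from the robot. The pocket shows both black seats.

```bash
python3 - <<'E'
from h import *
S=lambda x,y:('scene0',190+x/5-.4,180+y/5-.4); D=lambda x,y:('side0',205+x/5-.4,160+y/5-.4)
MS=lambda x,y:('scene0',95+x/5-.4,182+y/5-.4); MD=lambda x,y:('side0',260+x/5-.4,145+y/5-.4)
def p(name,a,z): print(name,onz(*a,z)[:2].round(1))
for n,c in dict(TR=(340,75),BR=(300,225),BL=(158,212)).items():p('sc plate '+n,S(*c),103.5)
for n,c in dict(L=(138,158),B=(290,226),R=(360,178)).items():p('sd plate '+n,D(*c),103.5)
p('sc htop',S(243,57),161.5);p('sc hL',S(205,57),161.5);p('sc hR',S(282,61),161.5)
p('sd h1',D(230,97),161.5);p('sd h2',D(272,68),161.5)
p('sc wiretop bend',S(193,243),140);p('sd bend',D(112,55),140);p('sc tip',S(262,36),151.5)
for c in[(105,370),(370,365),(335,580),(35,585)]:p('sc bed',MS(c[0],c[1]-300),60)
for c in[(435,437),(528,355),(735,393),(655,492)]:p('sd bed',MD(c[0]-400,c[1]-300),60)
for c in[(160,400),(298,397),(268,533),(115,548)]:p('sc pocket',MS(c[0],c[1]-300),60)
for c in[(490,412),(535,382),(680,407),(640,460)]:p('sd pocket',MD(c[0]-400,c[1]-300),60)
E
```

```text
sc plate TR [456.6 102.3]
sc plate BR [572.3  95.1]
sc plate BL [570.8  22.6]
sd plate L [569.5  92.1]
sd plate B [450.4 103.7]
sd plate R [445.4  36.8]
sc htop [514.   59.7]
sc hL [516.   40.6]
sc hR [515.   79.7]
sd h1 [505.7  83.6]
sd h2 [505.7  40.9]
sc wiretop bend [624.2  52. ]
sd bend [621.7  49.1]
sc tip [484.8  64.8]
sc bed [ 455.3 -314.6]
sc bed [ 434.6 -162.2]
sc bed [ 600.6 -130.6]
sc bed [ 620.3 -282.8]
sd bed [ 596.7 -138. ]
sd bed [ 611.5 -289.5]
sd bed [ 451.3 -318.1]
sd bed [ 430.4 -154.3]
sc pocket [ 477.  -272.8]
sc pocket [ 466.2 -195.1]
sc pocket [ 572.  -176.1]
sc pocket [ 590.9 -252.3]
sd pocket [ 584.9 -192.4]
sd pocket [ 583.  -252.5]
sd pocket [ 474.4 -275.5]
sd pocket [ 460.1 -188.4]
```

```bash
cat >> h.py <<'E'
def Rdown(yaw): # tool down, tool y at world angle yaw+90deg, tool x = -world x turned by yaw
    c,s=np.cos(np.radians(yaw)),np.sin(np.radians(yaw))
    return R.from_matrix(np.array([[-c,-s,0],[-s,c,0],[0,0,-1]]))
def go(p,yaw):
    s=arm.read_state();r=R.from_quat(s['ee_rot'])
    d=r.inv().apply(np.array(p)-s['position'])/10; w=np.degrees((r.inv()*Rdown(yaw)).as_rotvec())
    print('pos',s['position'].round(1),'t',s['clock'],'shift cm',d.round(2),'turn deg',w.round(2))
E
python3 - <<'E'
from h import *
print(np.array(get_image('wrist')['mount']).round(3))
go([243.9,-575,400],8);go([525,-223,400],8)
E
```

```text
[[   0.      -0.949   -0.315   80.166]
 [   1.       0.       0.       0.774]
 [   0.      -0.315    0.949 -142.343]
 [   0.       0.       0.       1.   ]]
pos [ 243.7 -575.1  230.5] t 0.15 shift cm [ -0.02   0.03 -16.95] turn deg [ 0.1  -0.02 14.96]
pos [ 243.7 -575.1  230.5] t 0.15 shift cm [-39.63  21.47 -16.92] turn deg [ 0.1  -0.02 14.96]
```

Request:
drive_tool(
  deltas=[
    [[0,0,-4],[0,0,0]],
    [[0,0,-5],[0,0,0]],
    [[-3,2,-4],[0,0,0]],
    [[-4,2,-2],[0,0,5]],
    [[-4,2,0],[0,0,5]],
    [[-4,2,0],[0,0,5]],
    [[-4,2.2,0],[0,0,0]],
    [[-4,2.2,0],[0,0,0]],
    [[-4,2.2,0],[0,0,0]],
    [[-4,2.2,0],[0,0,0]],
    [[0,0,0],[0,0,0]],
  ],
)

```text
clock: 1.25
position: [507.5, -341.0, 376.6]
ee_rot: [-0.072, 0.997, 0.001, -0.001]
contact_force: [0.4, -0.2, -1.1]
gripper_width: 85.5
grasp_force: 0.0
```

```bash
python3 - <<'E'
from h import *
go([480,-225,330],8)
E
```

```text
pos [ 507.5 -341.   376.6] t 1.25 shift cm [ 1.04 11.86  4.68] turn deg [ 0.12 -0.07  0.29]
```

Request:
drive_tool(
  deltas=[
    [[0.3,4,1.5],[0,0,0]],
    [[0.4,4,1.5],[0,0,0.3]],
    [[0.3,3.9,1.7],[0,0,0]],
    [[0,0,0],[0,0,0]],
    [[0,0,0],[0,0,0]],
    [[0,0,0],[0,0,0]],
  ],
)

```text
clock: 1.85
position: [478.1, -228.6, 332.1]
ee_rot: [-0.067, 0.998, -0.0, 0.001]
contact_force: [0.0, 0.0, -0.0]
gripper_width: 85.6
grasp_force: 0.0
```

```bash
python3 - <<'E'
from h import *
go([470,60,340],-5)
grab('wrist','w1')
a=cv2.imread('pics/w1.png');cv2.imwrite('pics/v3.png',cv2.resize(a,(800,600),interpolation=cv2.INTER_CUBIC))
E
```

```text
pos [ 478.1 -228.6  332.1] t 1.85 shift cm [-3.03 28.71 -0.81] turn deg [-0.04  0.07 12.63]
```

View pics/v3.png

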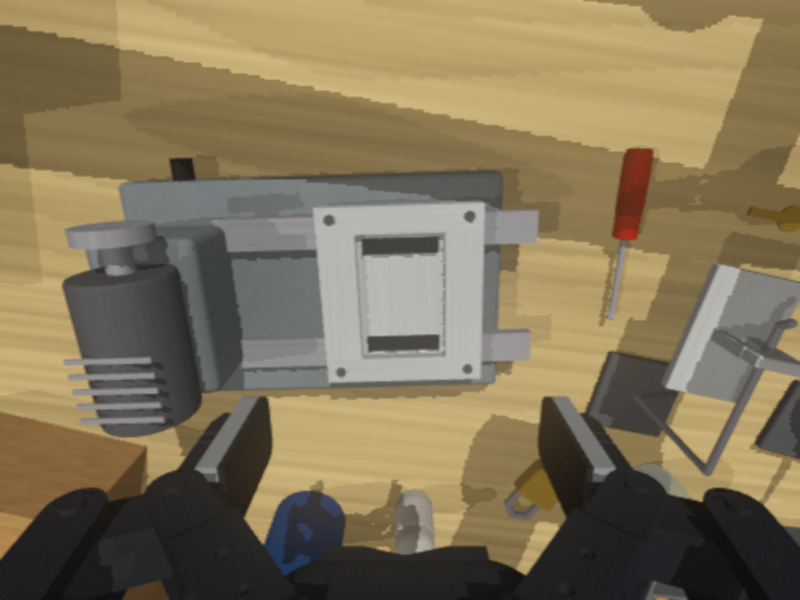

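The wrist view shows the bed with corners at (314,207), (485,203), (494,380) and (328,383), and the pocket at about (357–446, 234–357) in the 800-px frame. Now I cast these onto z=60.

```bash
python3 - <<'E'
from h import *
for L in([(314,207),(485,203),(494,380),(328,383)],[(357,235),(446,233),(445,357),(361,357)],[(329,220),(470,216),(467,369),(341,373)]):
    P=np.array([onz('w1',u*.64-.2,v*.64-.2,60)[:2] for u,v in L]);print(P.round(1).tolist(),P.mean(0).round(1))
    r,c,a=cv2.minAreaRect(P.astype(np.float32));print(r,c,a)
E
```

```text
[[454.2, -311.1], [430.9, -163.7], [598.4, -122.8], [623.6, -285.0]] [ 526.8 -220.7]
(526.1178588867188, -217.10122680664062) (171.81570434570312, 164.16758728027344) 8.828512191772461
[[473.6, -271.4], [461.2, -193.1], [580.4, -174.7], [591.2, -255.6]] [ 526.6 -223.7]
(527.0252685546875, -224.2265167236328) (120.5257568359375, 81.54113006591797) 8.784784317016602
[[463.7, -297.2], [443.7, -174.6], [590.2, -151.3], [611.0, -273.3]] [ 527.1 -224.1]
(527.3164672851562, -223.94708251953125) (149.32077026367188, 124.17512512207031) 9.229267120361328
```

Request:
drive_tool(
  deltas=[
    [[0,3,0],[0,0,2]],
    [[-0.4,4,0],[0,0,3]],
    [[-0.5,4,-0.2],[0,0,3]],
    [[-0.5,4,-0.2],[0,0,3]],
    [[-0.6,4,-0.2],[0,0,1.6]],
    [[-0.6,4,-0.2],[0,0,0]],
    [[-0.4,4,0],[0,0,0]],
    [[0,1.7,0],[0,0,0]],
    [[0,0,0],[0,0,0]],
    [[0,0,0],[0,0,0]],
  ],
)

```text
clock: 2.9
position: [509.3, 57.2, 339.5]
ee_rot: [0.043, 0.999, -0.0, 0.0]
contact_force: [-0.6, -0.5, -0.6]
gripper_width: 85.6
grasp_force: 0.0
```

```bash
python3 - <<'E'
from h import *
go([470,60,340],-5)
grab('wrist','w2')
a=cv2.imread('pics/w2.png');cv2.imwrite('pics/v4.png',cv2.resize(a,(800,600),interpolation=cv2.INTER_CUBIC))
E
```

```text
pos [509.3  57.2 339.5] t 2.9 shift cm [ 3.94 -0.06 -0.05] turn deg [-0.01  0.    0.03]
```

View pics/v4.png

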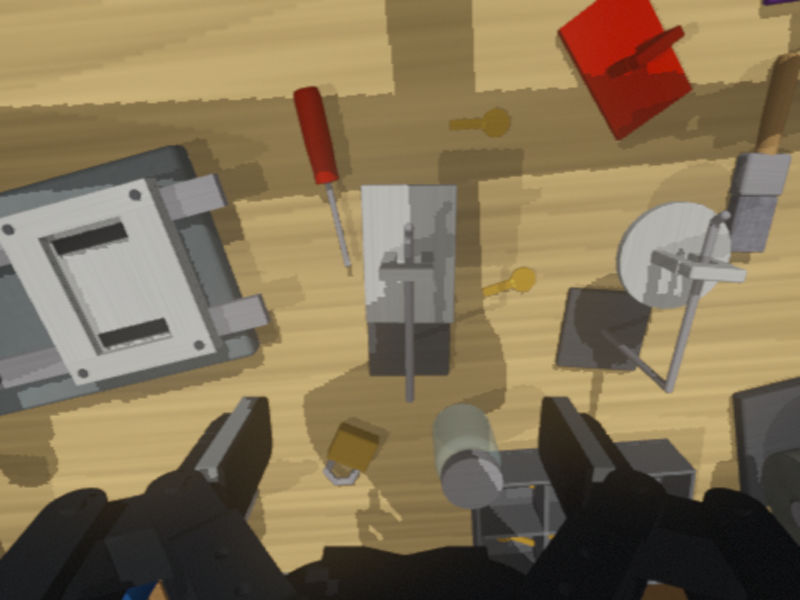

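Wrist view 2 shows the plate corners at (362,186), (456,186), (452,322) and (365,323). The handle's top bar is at (380–432, 263–279), and the wire runs from (409,230) to (409,398).

```bash
python3 - <<'E'
from h import *
L=[(362,186),(456,186),(452,322),(365,323)]
P=np.array([onz('w2',u*.64-.2,v*.64-.2,103.5)[:2] for u,v in L]);print(P.round(1).tolist(),P.mean(0).round(1),cv2.minAreaRect(P.astype(np.float32)))
for u,v,z in[(380,266,161.5),(432,266,161.5),(406,272,161.5),(409,240,140),(409,392,140)]:print(u,v,onz('w2',u*.64-.2,v*.64-.2,z).round(1))
a=cv2.imread('pics/w2.png');cv2.imwrite('pics/v5.png',cv2.resize(a[105:260,210:310],(516,800*155//155)[::1],interpolation=cv2.INTER_CUBIC)[:600])
g=cv2.resize(a[110:220,220:300],(436,600),interpolation=cv2.INTER_CUBIC);cv2.imwrite('pics/v5.png',g)
E
```

```text
[[451.3, 29.5], [457.7, 103.1], [571.2, 93.8], [565.7, 18.8]] [511.5  61.3] ((511.6967468261719, 61.22138977050781), (75.17820739746094, 114.88256072998047), 85.05599975585938)
380 266 [503.2  41.3 161.5]
432 266 [506.3  77.7 161.5]
406 272 [509.1  59.1 161.5]
409 240 [490.5  63.  140. ]
409 392 [615.7  52.5 140. ]
```

View pics/v5.png

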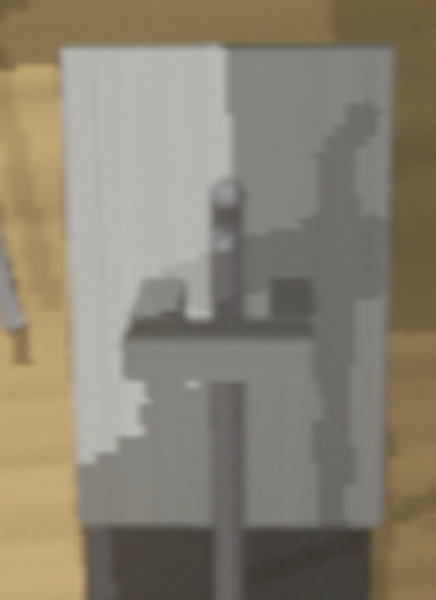

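```bash
python3 - <<'E'
from h import *
print(onz('w2',260.2-.4,175.9-.4,161.5))
go([511,60.5,118],-5)
E
```

```text
[510.93924576  59.15600965 161.5       ]
pos [509.2  56.8 339.6] t 2.95 shift cm [-0.15  0.39 22.16] turn deg [-0.01  0.01 -0.01]
```

Request:
drive_tool(
  deltas=[
    [[-0.1,0.3,2],[0,0,0]],
    [[0,0,3.5],[0,0,0]],
    [[0,0,3.5],[0,0,0]],
    [[0,0,3],[0,0,0]],
    [[0,0,2],[0,0,0]],
    [[0,0,2],[0,0,0]],
    [[0,0,2],[0,0,0]],
    [[0,0,2],[0,0,0]],
    [[0,0,2],[0,0,0]],
    [[0,0,0],[0,0,0]],
    [[0,0,0],[0,0,0]],
  ],
)

```text
clock: 4.05
position: [510.5, 59.6, 119.9]
ee_rot: [0.044, 0.999, -0.0, 0.0]
contact_force: [-0.2, -0.3, -0.5]
gripper_width: 85.6
grasp_force: 0.0
```

Request:
drive_tool(
  deltas=[
    [[0,0,0],[0,0,0]],
    [[0,0,0],[0,0,0]],
    [[0,0,0],[0,0,0]],
    [[0,0,0],[0,0,0]],
    [[0,0,0],[0,0,0]],
    [[0,0,0],[0,0,0]],
    [[0,0,0],[0,0,0]],
    [[0,0,0],[0,0,0]],
  ],
  claw=0,
)

```text
clock: 4.85
position: [510.7, 60.7, 120.5]
ee_rot: [0.043, 0.999, 0.0, 0.001]
contact_force: [-1.5, -1.3, 5.2]
gripper_width: 39.4
grasp_force: 60.2
```

Request:
drive_tool(
  deltas=[
    [[0,0,-0.4],[0,0,0]],
    [[0,0,-0.4],[0,0,0]],
    [[0,0,-0.4],[0,0,0]],
    [[0,0,-0.4],[0,0,0]],
    [[0,0,-0.4],[0,0,0]],
    [[0,0,0],[0,0,0]],
    [[0,0,0],[0,0,0]],
  ],
)

```text
clock: 5.55
position: [509.9, 60.6, 139.5]
ee_rot: [0.043, 0.999, 0.0, -0.0]
contact_force: [-0.2, -0.3, -5.2]
gripper_width: 39.3
grasp_force: 60.7
```

Request:
drive_tool(
  deltas=[
    [[0.5,0,0],[0,0,0]],
    [[1,0,0],[0,0,0]],
    [[1,0,0],[0,0,0]],
    [[1,0,0],[0,0,0]],
    [[1,0,0],[0,0,0]],
    [[1,0,0],[0,0,0]],
    [[1,0,0],[0,0,0]],
  ],
)

```text
clock: 6.25
position: [444.3, 66.2, 139.6]
ee_rot: [0.043, 0.999, 0.0, 0.0]
contact_force: [-0.5, 0.1, -4.3]
gripper_width: 39.0
grasp_force: 60.7
```

Request:
drive_tool(
  deltas=[
    [[1,0,0],[0,0,0]],
    [[1,0,0],[0,0,0]],
    [[1,0,0],[0,0,0]],
    [[1,0,0],[0,0,0]],
    [[0.5,0,0],[0,0,0]],
    [[0,0,0],[0,0,0]],
    [[0,0,0],[0,0,0]],
  ],
)

```text
clock: 6.95
position: [400.8, 70.3, 139.7]
ee_rot: [0.043, 0.999, 0.0, 0.0]
contact_force: [-0.6, 0.1, -4.4]
gripper_width: 39.2
grasp_force: 60.8
```

```bash
python3 - <<'E'
from h import *
s=arm.read_state();print(s['contact_force'],s['wrist_torque'])
go([527,-224,210],9)
E
```

```text
[-0.64528166  0.05727156 -4.41645084] [-0.01197354 -0.08968554 -0.00961151]
pos [400.8  70.3 139.7] t 6.95 shift cm [-15.1  -28.24  -7.03] turn deg [ 1.000e-02  5.000e-02 -1.391e+01]
```

Request:
drive_tool(
  deltas=[
    [[0,0,-2],[0,0,0]],
    [[0,-0.5,-3],[0,0,0]],
    [[0,-1.5,-2.5],[0,0,0]],
    [[0,-2.5,0],[0,0,0]],
    [[-0.5,-3,0],[0,0,-2]],
    [[-1,-3,0],[0,0,-3]],
    [[-1.5,-3,0],[0,0,-3]],
    [[-2,-3,0],[0,0,-3]],
    [[-2,-3,0],[0,0,-2.9]],
    [[-2,-2.5,0],[0,0,0]],
    [[-2,-2,0],[0,0,0]],
    [[0,0,0],[0,0,0]],
  ],
)

```text
clock: 8.15
position: [516.6, -162.6, 213.4]
ee_rot: [-0.077, 0.997, -0.001, 0.0]
contact_force: [-0.4, 0.5, -4.7]
gripper_width: 39.1
grasp_force: 61.9
```

```bash
python3 - <<'E'
from h import *
go([527,-224,120],9)
E
```

```text
pos [ 516.6 -162.6  213.4] t 8.15 shift cm [-0.08 -6.21  9.35] turn deg [-0.06  0.03 -0.19]
```

Request:
drive_tool(
  deltas=[
    [[0,-1.5,1],[0,0,0]],
    [[0,-2,2],[0,0,0]],
    [[0,-1.5,2.5],[0,0,0]],
    [[0,-1.2,2.5],[0,0,0]],
    [[0,0,2],[0,0,0]],
    [[0,0,1],[0,0,0]],
    [[0,0,0],[0,0,0]],
    [[0,0,0],[0,0,0]],
  ],
)

```text
clock: 8.95
position: [523.8, -221.7, 105.2]
ee_rot: [-0.079, 0.997, -0.0, 0.001]
contact_force: [0.1, 0.3, -3.5]
gripper_width: 39.1
grasp_force: 62.0
```

```bash
python3 - <<'E'
from h import *
go([527,-224,100],9)
grab('wrist','w3');grab('scene','s3');grab('side','d3')
f=lambda t,x,y,w,h:cv2.resize(cv2.imread(f'pics/{t}.png')[y:y+h,x:x+w],(400,300),interpolation=cv2.INTER_CUBIC)
o=np.zeros((600,800,3),np.uint8)
o[:300,:400]=f('w3',0,0,512,384);o[:300,400:]=f('w3',130,80,260,195);o[300:,:400]=f('s3',85,165,100,75);o[300:,400:]=f('d3',250,130,100,75)
cv2.imwrite('pics/v6.png',o)
E
```

```text
pos [ 523.8 -221.7  105.2] t 8.95 shift cm [-0.28 -0.28  0.52] turn deg [-0.05  0.06  0.01]
```

View pics/v6.png

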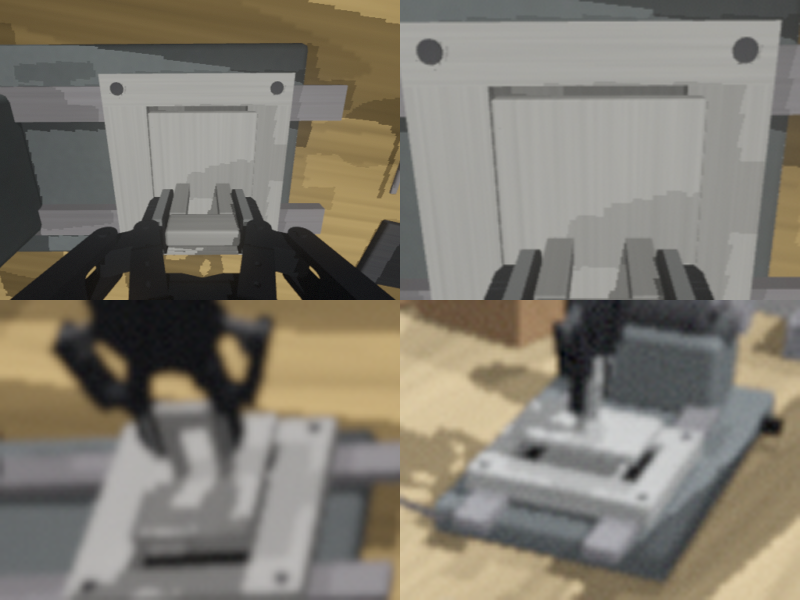

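The wrist crop shows the pocket's near-robot corners at (90,88) and (288,86) in the panel, and the plate's at (92,98) and (306,95). Both are visible, so I can compare them directly in the machine frame.

```bash
python3 - <<'E'
from h import *
s=arm.read_state();p=s['position']
q=lambda x,y,z:onz('w3',130+x*.65-.2,80+y*.65-.2,z)
Rm=R.from_euler('z',-9,degrees=True)
A=[q(90,88,60),q(288,86,60)]
print('pocket', [Rm.apply(a).round(1) for a in A],[ (a-p).round(1) for a in A])
for zt in(86,88.5,91):
    B=[q(92,98,zt),q(306,95,zt)];print(zt,[Rm.apply(b).round(1) for b in B],np.linalg.norm(B[0]-B[1]))
print('tcp',Rm.apply(p))
# bed corners/hole check
print([q(x,y,60).round(1) for x,y in((3,22),(380,20),(29,52),(346,50))])
E
```

```text
pocket [array([ 425.8, -343.8,   60. ]), array([ 425., -264.,   60.])] [array([-49.8, -51.4, -45.9]), array([-63.2,  27.3, -45.9])]
86 [array([ 426. , -337.3,   86. ]), array([ 424.9, -262.5,   86. ])] 74.78596140029799
88.5 [array([ 425.6, -336.7,   88.5]), array([ 424.5, -263.1,   88.5])] 73.62765302357833
91 [array([ 425.3, -336.1,   91. ]), array([ 424.2, -263.7,   91. ])] 72.46934464685869
tcp [ 483.06911794 -300.85881979  105.88635395]
[array([ 454.5, -308.3,   60. ]), array([ 430.9, -164.7,   60. ]), array([ 464.1, -297.9,   60. ]), array([ 443.8, -174.8,   60. ])]
```

Request:
drive_tool(
  deltas=[
    [[-0.25,-0.3,0.3],[0,0,0]],
    [[0,0,0.4],[0,0,0]],
    [[0,0,0.4],[0,0,0]],
    [[0,0,0],[0,0,0]],
    [[0,0,0],[0,0,0]],
    [[0,0,0],[0,0,0]],
  ],
)

```text
clock: 9.7
position: [526.3, -224.3, 93.5]
ee_rot: [-0.078, 0.997, -0.0, 0.0]
contact_force: [0.0, 0.2, -4.4]
gripper_width: 39.3
grasp_force: 62.1
```

```bash
python3 - <<'E'
from h import *
go([527,-224,90],9)
print(R.from_euler('z',-9,degrees=True).apply(arm.read_state()['position']))
E
```

```text
pos [ 526.3 -224.3   93.5] t 9.7 shift cm [-0.07  0.01  0.35] turn deg [-0.01  0.01 -0.03]
[ 484.72725615 -303.81915397   93.48642934]
```

Nearly centred. I'll ease it 0.7 mm further out in x and lower it slowly while watching the force.

Request:
drive_tool(
  deltas=[
    [[-0.07,0,0.2],[0,0,0]],
    [[0,0,0.2],[0,0,0]],
    [[0,0,0.1],[0,0,0]],
    [[0,0,0],[0,0,0]],
  ],
)

```text
clock: 10.1
position: [526.7, -224.1, 88.2]
ee_rot: [-0.078, 0.997, 0.0, -0.0]
contact_force: [-0.4, -0.4, -4.0]
gripper_width: 39.2
grasp_force: 62.1
```

Request:
drive_tool(
  deltas=[
    [[0,0,0.1],[0,0,0]],
    [[0,0,0.1],[0,0,0]],
    [[0,0,0],[0,0,0]],
  ],
)

```text
clock: 10.4
position: [526.8, -224.1, 86.3]
ee_rot: [-0.078, 0.997, 0.0, -0.0]
contact_force: [0.1, 0.5, -5.1]
gripper_width: 39.0
grasp_force: 62.1
```

Request:
drive_tool(
  deltas=[
    [[0,0,0.1],[0,0,0]],
    [[0,0,0.1],[0,0,0]],
    [[0,0,0],[0,0,0]],
  ],
)

```text
clock: 10.7
position: [526.7, -224.1, 84.2]
ee_rot: [-0.078, 0.997, 0.0, -0.0]
contact_force: [-0.7, -0.7, -4.1]
gripper_width: 39.3
grasp_force: 62.1
```

Request:
drive_tool(
  deltas=[
    [[0,0,0.1],[0,0,0]],
    [[0,0,0.1],[0,0,0]],
    [[0,0,0],[0,0,0]],
  ],
)

```text
clock: 11.0
position: [526.7, -224.1, 82.3]
ee_rot: [-0.078, 0.997, 0.0, -0.0]
contact_force: [0.4, -0.3, -4.3]
gripper_width: 39.3
grasp_force: 62.1
```

Request:
drive_tool(
  deltas=[
    [[0,0,0.05],[0,0,0]],
    [[0,0,0],[0,0,0]],
  ],
)

```text
clock: 11.2
position: [526.9, -224.1, 81.9]
ee_rot: [-0.078, 0.997, 0.0, -0.0]
contact_force: [0.9, -0.3, -4.2]
gripper_width: 38.9
grasp_force: 62.1
```

Request:
drive_tool(
  deltas=[
    [[0,0,0.05],[0,0,0]],
    [[0,0,0],[0,0,0]],
  ],
)

```text
clock: 11.4
position: [526.9, -224.1, 81.5]
ee_rot: [-0.078, 0.997, -0.0, 0.0]
contact_force: [-0.1, -0.5, -3.5]
gripper_width: 39.1
grasp_force: 62.1
```

```bash
python3 - <<'E'
from h import *
print(arm.read_state()['contact_force'],arm.read_state()['position'])
grab('wrist','w4');grab('side','d4')
f=lambda t,x,y,w,h:cv2.resize(cv2.imread(f'pics/{t}.png')[y:y+h,x:x+w],(400,300),interpolation=cv2.INTER_CUBIC)
cv2.imwrite('pics/v7.png',np.hstack([f('w4',130,80,260,195),f('d4',260,145,80,60)]))
E
```

```text
[-0.1413165  -0.46449107 -3.54679284] [ 526.94907845 -224.13588077   81.50139682]
```

View pics/v7.png

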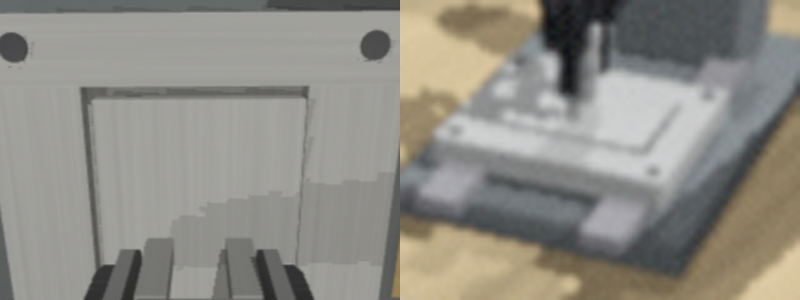

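The plate is inside the pocket: left gap at x≈85, right edge at x≈306 close to the wall, robot-side gap at y≈92. I'll shift 1 mm to −y, then continue down to the seats.

Request:
drive_tool(
  deltas=[
    [[0.03,-0.08,0.05],[0,0,0]],
    [[0,0,0.05],[0,0,0]],
    [[0,0,0],[0,0,0]],
  ],
)

```text
clock: 11.8
position: [527.1, -225.0, 81.3]
ee_rot: [-0.078, 0.997, -0.0, 0.0]
contact_force: [-1.1, 3.1, 3.1]
gripper_width: 39.2
grasp_force: 62.8
```

Request:
drive_tool(
  deltas=[
    [[0,0,0.05],[0,0,0]],
    [[0,0,0.05],[0,0,0]],
    [[0,0,0],[0,0,0]],
  ],
)

```text
clock: 12.1
position: [527.1, -225.0, 81.3]
ee_rot: [-0.078, 0.997, -0.0, 0.001]
contact_force: [-4.4, 4.0, 8.4]
gripper_width: 38.9
grasp_force: 63.5
```

It now carries load at TCP 81.3, i.e. underside about 54, on the seats. I'll relieve the load and release.

Request:
drive_tool(
  deltas=[
    [[0,0,-0.15],[0,0,0]],
    [[0,0,0],[0,0,0]],
  ],
)

```text
clock: 12.3
position: [527.1, -225.0, 81.4]
ee_rot: [-0.078, 0.997, -0.0, 0.0]
contact_force: [-1.1, 1.1, 1.9]
gripper_width: 39.3
grasp_force: 62.8
```

Request:
drive_tool(
  deltas=[
    [[0,0,0],[0,0,0]],
    [[0,0,0],[0,0,0]],
    [[0,0,0],[0,0,0]],
    [[0,0,0],[0,0,0]],
    [[0,0,0],[0,0,0]],
    [[0,0,0],[0,0,0]],
  ],
  claw=8,
)

```text
clock: 12.9
position: [526.7, -225.0, 80.9]
ee_rot: [-0.078, 0.997, -0.0, 0.0]
contact_force: [-0.5, -1.3, 0.3]
gripper_width: 80.2
grasp_force: 0.0
```

Request:
drive_tool(
  deltas=[
    [[0,0,-1.5],[0,0,0]],
    [[0,0,-3],[0,0,0]],
    [[0,0,-4],[0,0,0]],
    [[0,0,-4],[0,0,0]],
    [[4,0,-4],[0,0,0]],
    [[3,0,-3],[0,0,0]],
    [[0,0,0],[0,0,0]],
    [[0,0,0],[0,0,0]],
  ],
)

```text
clock: 13.7
position: [461.9, -235.2, 272.3]
ee_rot: [-0.078, 0.997, -0.0, 0.001]
contact_force: [0.5, 0.2, 0.1]
gripper_width: 80.3
grasp_force: 0.0
```

```bash
python3 - <<'E'
from h import *
go([527,-225,175],9)
grab('wrist','w5')
f=lambda t,x,y,w,h:cv2.resize(cv2.imread(f'pics/{t}.png')[y:y+h,x:x+w],(800,600),interpolation=cv2.INTER_CUBIC)
cv2.imwrite('pics/v8.png',f('w5',120,80,260,195))
E
```

```text
pos [ 461.9 -235.2  272.3] t 13.7 shift cm [-6.56  0.    9.75] turn deg [-0.03  0.16 -0.07]
```

View pics/v8.png

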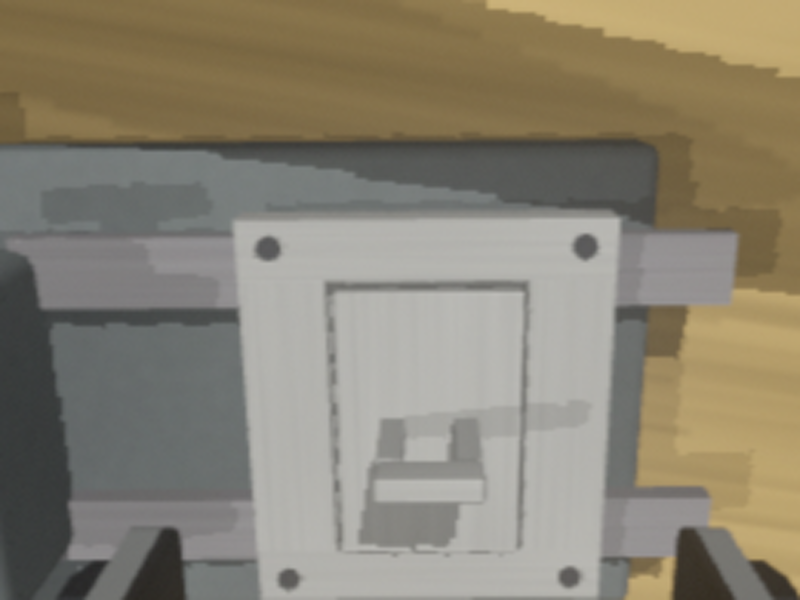

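The cover lies in the pocket with gaps on all sides, and its handle top is at about (430,488) in the crop. Next I locate it and press with shut fingers.

```bash
python3 - <<'E'
from h import *
p=onz('w5',120+430*.325-.3,80+488*.325-.3,122);print(p)
P=np.array([onz('w5',120+x*.325-.3,80+y*.325-.3,64)[:2] for x,y in((333,290),(526,290),(521,551),(341,551))]);print(P.mean(0),cv2.minAreaRect(P.astype(np.float32)))
go([p[0],p[1],140],9)
E
```

```text
[ 526.05057639 -223.57030151  122.        ]
[ 527.0320623  -223.23231392] ((526.9771118164062, -222.91001892089844), (116.19407653808594, 77.88935852050781), 8.967808723449707)
pos [ 461.9 -235.   271. ] t 13.75 shift cm [-6.52  0.12 13.1 ] turn deg [ 0.03  0.   -0.06]
```

Request:
drive_tool(
  deltas=[
    [[-2,0,1],[0,0,0]],
    [[-2.5,0.1,2],[0,0,0]],
    [[-2,0,3],[0,0,0]],
    [[0,0,3],[0,0,0]],
    [[0,0,2.5],[0,0,0]],
    [[0,0,1],[0,0,0]],
    [[0,0,0],[0,0,0]],
    [[0,0,0],[0,0,0]],
    [[0,0,0],[0,0,0]],
    [[0,0,0],[0,0,0]],
  ],
  claw=0,
)

```text
clock: 14.75
position: [526.9, -224.2, 147.7]
ee_rot: [-0.078, 0.997, -0.0, 0.001]
contact_force: [-0.1, -0.4, -0.4]
gripper_width: 0.0
grasp_force: 0.0
```

Request:
drive_tool(
  deltas=[
    [[0,0,0.5],[0,0,0]],
    [[0,0,0.4],[0,0,0]],
    [[0,0,0.3],[0,0,0]],
    [[0,0,0],[0,0,0]],
    [[0,0,0],[0,0,0]],
  ],
)

```text
clock: 15.25
position: [526.2, -224.1, 134.2]
ee_rot: [-0.078, 0.997, -0.0, -0.0]
contact_force: [-0.7, 0.3, 0.4]
gripper_width: 0.1
grasp_force: 0.0
```

Request:
drive_tool(
  deltas=[
    [[0,0,0.4],[0,0,0]],
    [[0,0,0.3],[0,0,0]],
    [[0,0,0.2],[0,0,0]],
    [[0,0,0],[0,0,0]],
    [[0,0,0],[0,0,0]],
  ],
)

```text
clock: 15.75
position: [526.2, -224.0, 125.2]
ee_rot: [-0.078, 0.997, -0.0, -0.0]
contact_force: [0.5, 0.2, -0.3]
gripper_width: -0.4
grasp_force: 0.0
```

Request:
drive_tool(
  deltas=[
    [[0,0,0.1],[0,0,0]],
    [[0,0,0.1],[0,0,0]],
    [[0,0,0.1],[0,0,0]],
    [[0,0,0],[0,0,0]],
    [[0,0,0],[0,0,0]],
  ],
)

```text
clock: 16.25
position: [526.2, -224.0, 122.3]
ee_rot: [-0.078, 0.997, 0.0, -0.0]
contact_force: [0.3, 0.3, -0.3]
gripper_width: -0.2
grasp_force: 0.0
```

Request:
drive_tool(
  deltas=[
    [[0,0,0.1],[0,0,0]],
    [[0,0,0.1],[0,0,0]],
    [[0,0,0],[0,0,0]],
    [[0,0,0],[0,0,0]],
  ],
)

```text
clock: 16.65
position: [526.4, -224.2, 122.0]
ee_rot: [-0.078, 0.997, -0.0, 0.0]
contact_force: [-3.1, 1.6, 7.6]
gripper_width: 0.1
grasp_force: 3.9
```

Request:
drive_tool(
  deltas=[
    [[0,0,0.1],[0,0,0]],
    [[0,0,0.1],[0,0,0]],
    [[0,0,0],[0,0,0]],
    [[0,0,0],[0,0,0]],
  ],
)

```text
clock: 17.05
position: [527.4, -224.1, 121.3]
ee_rot: [-0.079, 0.997, -0.001, 0.002]
contact_force: [-2.2, 2.6, 12.1]
gripper_width: 0.0
grasp_force: 6.1
```

Request:
drive_tool(
  deltas=[
    [[0,0,0.1],[0,0,0]],
    [[0,0,0.1],[0,0,0]],
    [[0,0,0],[0,0,0]],
    [[0,0,0],[0,0,0]],
  ],
)

```text
clock: 17.45
position: [528.3, -224.1, 120.1]
ee_rot: [-0.079, 0.997, -0.001, 0.003]
contact_force: [-1.7, 4.6, 14.9]
gripper_width: -0.1
grasp_force: 7.2
```

Request:
drive_tool(
  deltas=[
    [[0.1,0,0.1],[0,0,0]],
    [[0.1,0,0.1],[0,0,0]],
    [[0,0,0],[0,0,0]],
    [[0,0,0],[0,0,0]],
  ],
)

```text
clock: 17.85
position: [526.6, -224.3, 118.3]
ee_rot: [-0.079, 0.997, -0.001, 0.003]
contact_force: [-2.0, 5.4, 15.5]
gripper_width: 0.2
grasp_force: 7.6
```

Request:
drive_tool(
  deltas=[
    [[0.1,0,0.1],[0,0,0]],
    [[0,0,0.1],[0,0,0]],
    [[0,0,0],[0,0,0]],
    [[0,0,0],[0,0,0]],
  ],
)

```text
clock: 18.25
position: [526.4, -224.3, 118.0]
ee_rot: [-0.079, 0.997, -0.001, 0.004]
contact_force: [-4.3, 7.2, 22.8]
gripper_width: -0.1
grasp_force: 11.2
```

Request:
drive_tool(
  deltas=[
    [[0,0,0.1],[0,0,0]],
    [[0,0,0.1],[0,0,0]],
    [[0,0,0.1],[0,0,0]],
    [[0,0,0],[0,0,0]],
    [[0,0,0],[0,0,0]],
  ],
)

```text
clock: 18.75
position: [526.4, -224.3, 117.8]
ee_rot: [-0.08, 0.997, -0.002, 0.004]
contact_force: [-7.8, 10.6, 35.4]
gripper_width: -0.1
grasp_force: 18.0
```

Request:
drive_tool(
  deltas=[
    [[0,0,-0.5],[0,0,0]],
    [[0,0,-0.6],[0,0,0]],
    [[0,0,-2],[0,0,0]],
    [[0,0,-4],[0,0,0]],
    [[2,0,-4],[0,0,0]],
    [[3,0,-4],[0,0,0]],
    [[2,0,-1],[0,0,0]],
    [[0,0,0],[0,0,0]],
    [[0,0,0],[0,0,0]],
  ],
)

```text
clock: 19.65
position: [453.8, -235.4, 269.8]
ee_rot: [-0.078, 0.997, 0.0, -0.0]
contact_force: [-0.1, 0.4, -1.0]
gripper_width: -0.0
grasp_force: 0.0
```

```bash
python3 - <<'E'
from h import *
s=arm.read_state();print(s['position'],s['clock'])
grab('wrist','w6');grab('side','d6')
f=lambda t,x,y,w,h,W,H:cv2.resize(cv2.imread(f'pics/{t}.png')[y:y+h,x:x+w],(W,H),interpolation=cv2.INTER_CUBIC)
o=np.zeros((600,800,3),np.uint8)
o[:,:400]=f('w6',190,100,130,195,400,600);o[:300,400:]=f('d6',260,145,80,60,400,300);o[300:,400:]=f('w6',0,0,512,384,400,300)
cv2.imwrite('pics/v9.png',o)
E
```

```text
[ 453.77775732 -235.39234222  269.75317565] 19.65
```

View pics/v9.png

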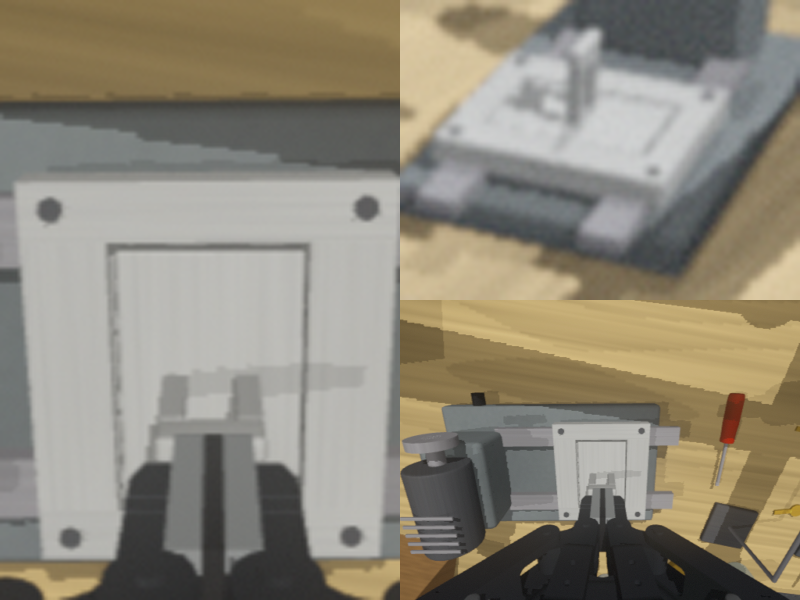

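The plate looks flush in both views. The handle top went from 122 to 118 mm in two 2 mm steps (via 120), so both seats are down. The tool is clear, so I'm handing in.

```bash
python3 -c "
from bench import arm
print(arm.job_done())"
```

```text
the job is handed in; nothing more can be done
None
```

I lifted the rectangular cover off its hook, set it in the machine's pocket, released it and pressed it down until it looked flush with the bed. I then handed the job in at about 20 s with the arm clear; the judge's verdict was not shown. I inferred flush and level from the handle dropping 4 mm under pressing and from the last pictures, and did not measure the plate's ends.

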